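Comb the chopsticks into the flutes of the drainer tray

ROBOT

A 7-joint arm with a two-finger parallel gripper is mounted at the origin on a cart in front of the work surface, level with it; the furniture and walls round the work are solid. World frame = base frame: x ahead of the robot, y to its left, z up, the work surface at z = 0. Lengths are in m, angles in degrees, forces in N, time in s.
With the tool pointing down it reaches from about 0.35 to 0.775 m from the base axis. Payload 3.1 kg.
Tool frame: the origin (TCP) lies on the centre line of the jaws, within the pads' length; the fingertips stand 17 mm ahead of it and the grasp point (between the pads) lies 2 mm behind it (robot.tip_reach is the distance from the TCP to the fingertips, in m); z points along the fingers, y is the line along which they close (so a half turn about z gives the same grasp; the last joint's range is limited). The gripper opens to 85 mm and grips with 20 to 120 N. Pads are 22 mm wide; open, the fingers measure 114 mm over their backs; the gripper's body (76 mm by 85 mm) begins 54 mm behind the grasp point. The pads swing forward as they close: fully open they stand 13 mm farther back than shut.
Start: joints at [68.486, 17.813, 0.802, 86.603, -0.252, 75.585, -1.558], TCP at [0.18, -0.52, 0.248] pointing down, gripper open.
Joint ranges: [-154.91, 154.91], [-16.99, 109.72], [-72.82, 74.43], [7.12, 147.25], [-82.49, 262.49], [11.32, 116.49], [-174.64, 174.64]. Speed limits (degrees/s): [159.86, 159.86, 180, 180, 180, 180, 180].

INTERFACE

Orientations are given as [roll, pitch, yaw] about the fixed x, y, z axes, in that order (R = Rz(yaw) Ry(pitch) Rx(roll)).
In Python, from station import robot, fingers, vision, workorder, recognise gives the robot as it stands. Calls block until the motion is done:
- robot.move_to(position, orientation): joint-space move of the TCP to a pose.
- robot.line_to(position, orientation=None, velocity=0.15, f_stop=None): straight line of the TCP; orientation=None keeps the orientation; velocity is the mean speed in m/s. With f_stop (N) it stops when the force on the tool has changed by that much, and returns True; else False.
- robot.move_j(angles): joint-space move.
- fingers.gripper_to(opening, force=None): opening from 0.0 (shut) to 1.0 (fully open); force is the grip in N (None keeps the last); returns when the fingers have stopped.
- robot.pause(seconds).
- robot.inverse_kinematics(position, orientation): joint angles nearest the present ones, or None.
- vision.grab_frame(name): name is "side" or "top" or "wrist"; returns the picture (400x640x3 uint8, red, green, blue); there is no depth.
- vision.calibration(name): a dict with "mtx" (3x3 intrinsics, pixels), "extrinsics" (4x4, takes a point from world to camera coordinates); the wrist camera has in their place "T_tool_cam" (4x4, takes a point from camera to tool coordinates, whose origin is the TCP and whose axes are the flange's). Camera axes: x right, y up, looking along -z (the intrinsics and any distortion apply to the point x, -y, -z); pixel columns grow to the right and rows downward; lengths in m; the calibration is good to about 2 mm. A picture is of the moment at which its call begins: read the wrist's pose just before it. calibration takes no time and is no camera call.
A pose or a line that the arm cannot do raises robot.PlanningError and nothing moves.
- workorder.close_job(): hands the job in; it is judged then, once.
Trained networks look in the newest picture that a camera, given by its name, has taken for a name from the list of things; names that differ only in an ending like _2 or _b are one class to them, and where a whole thing is asked for, a point or a joint stands for the part that bears it (a point fixed in the world has none). Each returns a list of dicts, best first, with "p" (0 to 1); they miss things now and then, are a little off and sometimes report something else, mostly with a low value. They report only what shows in the picture. A call takes as long as a camera call. They do not tell look-alikes from the thing itself.
- recognise(label, camera): "rect" ([centre column, centre row, width, height] in pixels, round what is visible of it).
Readings, each from a call of its own:
- robot.current_time_s(): time.
- robot.current_joint_positions(): joint angles.
- robot.current_dq(): joint speeds.
- robot.current_joint_torque(): joint torques, N m.
- robot.current_tool_pos(): TCP position.
- robot.current_eef_rot(): TCP orientation.
- robot.current_contact_force(): force on the tool from outside, world axes, zero at the start.
- robot.current_torque(): the same for the moment, N m.
- robot.current_finger_gap(): opening from 0.0 (shut) to 1.0 (fully open).
- robot.current_gripper_force(): force on a finger pad.
Only numpy, scipy, OpenCV 4.12 (cv2) and the standard library are available. Lean on these libraries where they do the work, as an engineer would, in place of code of your own. Each camera call takes 0.05 s, during which the arm holds its last target. There are 200 camera calls.

TASK

Take the pin rake that stands left of the drainer tray and comb the scattered chopsticks straight, so that each drops into a flute of its own: let the teeth into the drain slots at the tray's open end, short of the chopsticks, and draw the rake up to the stop bar without lifting it, its teeth pressed lightly, with a few newtons, on the bottom of the slots all the way and never hard (comb once more if one stays up). Touch the chopsticks with the rake only, then stand it on its teeth on the worktop beside the tray and let go, and leave everything else alone.

Things in the scene. Friction and masses are not known exactly. Their poses are not given: they have to be found in the camera images.
- tray: wooden drainer, 262 x 190 mm, fixed and rigid. Origin: centre of its underside; z up, x along its slots from the open end (x = -131 mm) to the stop bar (inner face x = +115 mm, top 30 mm over the worktop), starting to the robot's right within 0.25 rad. Ten ribs along x from x = -123 mm, 3 mm wide, 6 mm high; each has a 3 mm guide pin at x = -45 mm, 14.5 mm over the floor.
- tray_floor (a point): centre of the floor, 13 mm over the worktop, tray's axes. The ribs part it into five drain slots (8 mm wide, at y = -62, -31, 0, 31, 62 mm) and four flutes between (17 mm wide, at y = -46.5, -15.5, 15.5, 46.5 mm; bottom z = 0). The slots' bottom falls from 3 to 4 mm up at the open end, steeply at first, to 0 at the bar: feel for it. A chopstick's axis is 4.5 mm up in a flute, 10.5 mm on ribs.
- rake: pin rake, 142 x 46 x 81 mm, 0.13 to 0.25 kg, left of the tray. Origin: centre of its underside at the tooth tips; z up, y along its length. Ten steel teeth, 6 mm thick, round tips, 24 mm long, in rows at x = -15 and 15 mm, each at y = -62, -31, 0, 31, 62 mm like the slots; wooden head z = 24 to 38 mm; flat-sided grip 20 mm (x) by 96 mm (y), z = 38 to 81 mm, round top. Same turned half round.
- rake_grip (a point): middle of the rake's grip, 64 mm above the tooth tips, on the rake's axis; take it here from above, the fingers closing along the rake's x (20 mm).
- chopstick_1: smooth lacquered chopstick of dark wood, 170 mm long, 9 mm thick, 14 g, lying askew on the ribs. Origin: on its axis at two turned rings, 22 mm from its butt end, which lie between the guide pins of the first flute (tray y about -46.5 mm); the butt is at x = -71 mm of the tray or beyond. x along it to its tip.
- chopstick_1_tip (a point): the tip end of chopstick 1, on its axis, 148 mm from its origin
- chopstick_2: smooth lacquered chopstick of dark wood, 170 mm long, 9 mm thick, 14 g, lying askew on the ribs. Origin: on its axis at two turned rings, 22 mm from its butt end, which lie between the guide pins of the second flute (tray y about -15.5 mm); the butt is at x = -71 mm of the tray or beyond. x along it to its tip.
- chopstick_2_tip (a point): the tip end of chopstick 2, on its axis, 148 mm from its origin
- chopstick_3: smooth lacquered chopstick of dark wood, 170 mm long, 9 mm thick, 14 g, lying askew on the ribs. Origin: on its axis at two turned rings, 22 mm from its butt end, which lie between the guide pins of the third flute (tray y about 15.5 mm); the butt is at x = -71 mm of the tray or beyond. x along it to its tip.
- chopstick_3_tip (a point): the tip end of chopstick 3, on its axis, 148 mm from its origin
- chopstick_4: smooth lacquered chopstick of dark wood, 170 mm long, 9 mm thick, 14 g, lying askew on the ribs. Origin: on its axis at two turned rings, 22 mm from its butt end, which lie between the guide pins of the fourth flute (tray y about 46.5 mm); the butt is at x = -71 mm of the tray or beyond. x along it to its tip.
- chopstick_4_tip (a point): the tip end of chopstick 4, on its axis, 148 mm from its origin
- salt_shaker: bystander, to be left alone: salt shaker, 44 mm thick, 90 mm high, near the worktop's front edge, left; origin: centre of its underside
- tin_small: bystander, to be left alone: small tin, 58 mm thick, 72 mm high, behind the rake; origin: centre of its underside
- beaker: bystander, to be left alone: plastic beaker, 81 mm wide, 112 mm high, behind the tray; origin: centre of its underside
- jar_small: bystander, to be left alone: small jar with a lid, 58 mm thick, 85 mm high, near the front edge, right; origin: centre of its underside
Mind the look-alikes: they are no part of the job. There is more than one size of the rake; the one meant has the size given above.

How it is judged:
By the outcome, as a careful person would: the job done as asked, in the order asked, and still so for the second after the job is handed in, with the robot touching nothing.
It also fails if it takes over 69 s, if anything falls off the work surface, if the arm or the gripper's body presses on something with over 40 N, if the wrist force passes 120 N, or if a joint passes its speed limit or range.

## Working session

There is one attempt and no reset: what is moved stays moved. The work goes in short steps, each a Python script; the robot and the scene stay as the last script left them, time stands still between calls to the robot, and variables do not carry over. Pictures are saved under pics/ and viewed, at most 10 in all, crops included, and the job is handed in when it is done.

```bash
mkdir -p pics; ls
python3 - <<'E'
from station import robot, fingers, vision, workorder, recognise
import cv2,numpy as np
for c in ["top","side"]:
    im=vision.grab_frame(c); cv2.imwrite(f"pics/{c}0.png",im[:,:,::-1])
    k=vision.calibration(c); print(c,{a:np.round(np.array(b),4).tolist() for a,b in k.items()})
    for n in ["tray","rake","chopstick_1","salt_shaker","tin_small","beaker","jar_small","rake_grip"]+(["chopstick_1_tip"] if c=="top" else []):
        print(n,[(np.round(d["rect"],1).tolist(),round(d["p"],2)) for d in recognise(n,c)][:6])
print(robot.current_time_s(), vision.calibration("wrist"))
E
```

```text
pics
top {'mtx': [[468.2847, 0.0, 326.2196], [0.0, 468.2847, 202.6176], [0.0, 0.0, 1.0]], 'extrinsics': [[0.0388, -0.9992, 0.0004, 0.0182], [0.9701, 0.0377, 0.2396, -0.5588], [-0.2395, -0.0089, 0.9709, -1.4498], [0.0, 0.0, 0.0, 1.0]]}
tray [([359.2, 212.8, 87.2, 71.0], 0.88)]
rake [([253.4, 226.0, 29.9, 40.0], 0.88), ([217.3, 269.4, 30.7, 16.0], 0.85)]
chopstick_1 [([357.9, 195.8, 42.4, 19.3], 0.6), ([373.6, 214.4, 33.3, 5.9], 0.42), ([250.8, 178.4, 24.6, 23.1], 0.17)]
salt_shaker [([366.1, 208.8, 45.9, 10.7], 0.71)]
tin_small [([252.8, 177.6, 18.7, 28.9], 0.76), ([360.6, 190.8, 43.7, 19.4], 0.61)]
beaker [([361.3, 147.7, 24.2, 28.7], 0.75), ([251.4, 178.1, 21.0, 25.9], 0.26)]
jar_small [([418.6, 273.5, 21.1, 22.3], 0.63)]
rake_grip [([218.0, 268.1, 33.0, 13.5], 0.81), ([252.1, 226.8, 27.5, 38.0], 0.66)]
chopstick_1_tip [([368.8, 225.8, 51.4, 4.7], 0.5)]
side {'mtx': [[516.4124, 0.0, 317.0108], [0.0, 516.4124, 200.8376], [0.0, 0.0, 1.0]], 'extrinsics': [[-0.4478, -0.8941, -0.0071, 0.2793], [0.7879, -0.3983, 0.4697, -0.4432], [-0.4228, 0.2047, 0.8828, -1.1892], [0.0, 0.0, 0.0, 1.0]]}

[... 335 characters left out ...]
)]
beaker [([317.6, 127.7, 27.2, 45.0], 0.75)]
jar_small [([459.2, 220.9, 30.1, 35.1], 0.98)]
rake_grip [([227.2, 337.7, 39.7, 38.6], 0.87), ([304.4, 294.6, 22.0, 23.3], 0.24)]
0.95 {'mtx': array([[316.62213357,   0.        , 314.08817948],
       [  0.        , 316.62213357, 196.51577862],
       [  0.        ,   0.        ,   1.        ]]), 'T_tool_cam': array([[ 7.58729478e-04,  9.58810722e-01,  2.84044755e-01,
         7.27438335e-02],
       [ 9.99999309e-01, -4.72570421e-04, -1.07596905e-03,
        -1.10878476e-04],
       [-8.97419516e-04,  2.84045376e-01, -9.58810419e-01,
        -1.25955789e-01],
       [ 0.00000000e+00,  0.00000000e+00,  0.00000000e+00,
         1.00000000e+00]])}
```

Run:
```python
import cv2,numpy as np
a=cv2.imread("pics/top0.png")[120:320,180:460]; b=cv2.imread("pics/side0.png")
cv2.imwrite("pics/a.png",cv2.resize(a,(800,571),interpolation=cv2.INTER_CUBIC))
```

```text
(no output)
```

View pics/a.png

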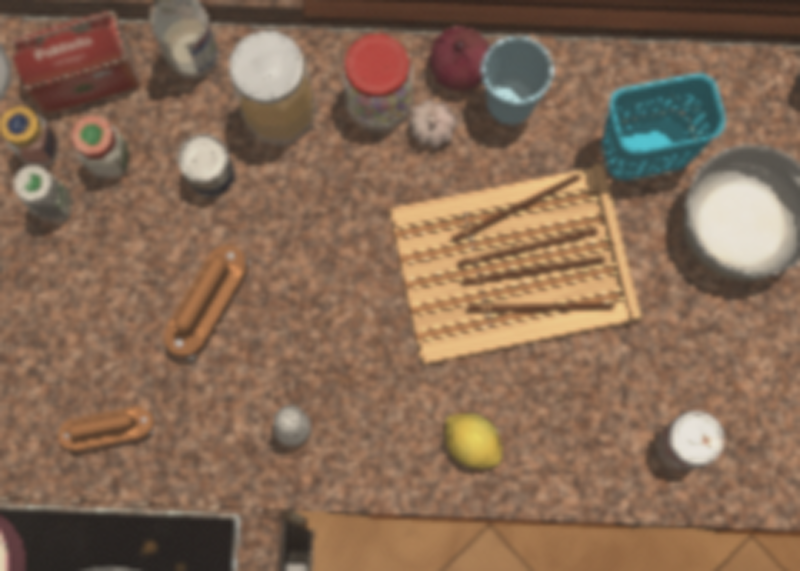

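View pics/side0.png

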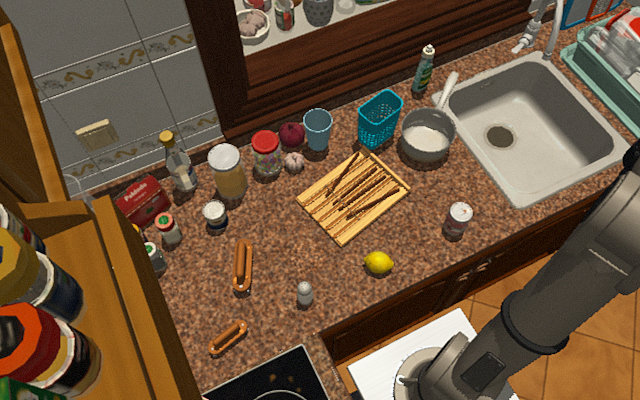

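The top picture shows the bigger rake at about px (252,226) and the smaller look-alike at (217,269). The tray is at about (359,213), with its open end left and bar right. Next I'll turn these into world positions and take close wrist views.

```bash
cat > h.py <<'E'
from station import robot, fingers, vision, workorder, recognise
import cv2,numpy as np
from scipy.spatial.transform import Rotation as R
from scipy.optimize import least_squares
def T(p,rpy):
    M=np.eye(4);M[:3,:3]=R.from_euler('xyz',rpy,degrees=True).as_matrix();M[:3,3]=p;return M
def cam(name,pose=None):
    k=vision.calibration(name)
    E=k["extrinsics"] if name!="wrist" else np.linalg.inv(pose@k["T_tool_cam"])
    return np.array(k["mtx"]),np.array(E)
def proj(K,E,P):
    P=np.atleast_2d(P);c=P@E[:3,:3].T+E[:3,3];c=c*[1,-1,-1]
    return (c[:,:2]/c[:,2:])@np.diag([K[0,0],K[1,1]])+K[:2,2]
def ray(K,E,uv,z):
    uv=np.atleast_2d(uv);d=np.c_[(uv-K[:2,2])/K[0,0],np.ones(len(uv))]*[1,-1,-1]
    d=d@E[:3,:3];o=-E[:3,:3].T@E[:3,3];return o+d*((z-o[2])/d[:,2])[:,None]
def tool(): return T(robot.current_tool_pos(),robot.current_eef_rot())
def shot(fn):
    P=tool();im=vision.grab_frame("wrist");cv2.imwrite(f"pics/{fn}.png",im[:,:,::-1]);np.save(f"pics/{fn}.npy",P);return im,P
E
python3 - <<'E'
from h import *
K,E=cam("top")
f=lambda c,z:ray(K,E,np.array(c)/2.857+[180,120],z).round(3).tolist()
print("tray",f([(392,210),(425,362),(638,320),(603,172)],.013))
print("rake ends",f([(235,250),(180,350)],.038))
print("small rake",f([(65,440),(148,418)],.038))
print(f([(290,428),(205,160),(515,70),(695,435),(472,440),(432,125)],.03))
print(robot.current_eef_rot(),robot.current_contact_force())
E
```

```text
tray [[0.602, 0.072, 0.013], [0.422, 0.026, 0.013], [0.481, -0.219, 0.013], [0.658, -0.177, 0.013]]
rake ends [[0.54, 0.25, 0.038], [0.422, 0.304, 0.038]]
small rake [[0.316, 0.424, 0.038], [0.344, 0.334, 0.038]]
[[0.339, 0.175, 0.03], [0.65, 0.295, 0.03], [0.777, -0.068, 0.03], [0.349, -0.28, 0.03], [0.334, -0.03, 0.03], [0.703, 0.029, 0.03]]
[ 1.79997608e+02 -3.17059043e-04  1.91301115e+01] [-0.19982932 -0.53703802  0.49136885]
```

Run:
```python
from h import *
psi=12.7
c=np.array([.541,-.075]);d=np.array([np.cos(np.radians(psi)),np.sin(np.radians(psi))])
p=c-.045*d
print(robot.inverse_kinematics([*p,.2],[180,0,psi]))
robot.move_to([*p,.2],[180,0,psi]); im,P=shot("w_tray")
psi=-24.6
c=np.array([.483,.278]);d=np.array([np.cos(np.radians(psi)),np.sin(np.radians(psi))])
p=c-.045*d
robot.move_to([*p,.25],[180,0,psi]); im,P=shot("w_rake")
print(robot.current_time_s(),robot.current_joint_positions())
```

```text
[ 29.59326453  16.46497407 -27.0477969   97.27526987   7.98073329
  68.17079604 -76.77913863]
4.45 [  -7.19135645   19.55753744  -37.50126704   88.07650772   12.1531724
   76.52811178 -160.70987204]
```

View pics/w_tray.png

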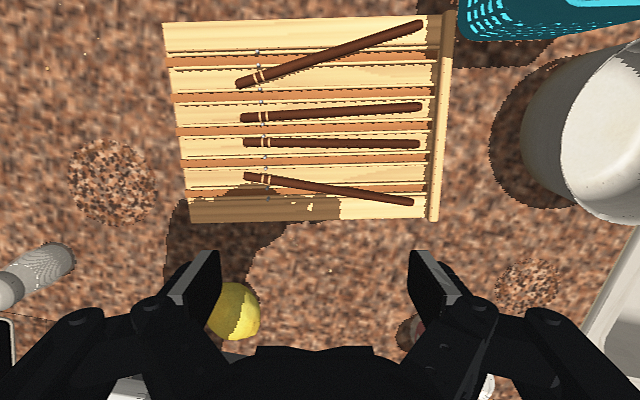

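View pics/w_rake.png

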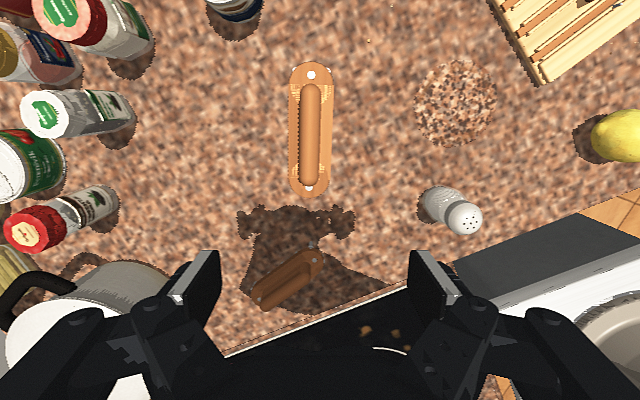

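The tray view shows the tray corners at (162,24), (190,223), (437,222) and (455,12), with the guide pins around column 263. The four sticks lie askew between the brown slots. The rake view shows the rake upright, with its screws at (311,75) and (308,188).

Run:
```python
from h import *
P=np.load("pics/w_rake.npy");K,E=cam("wrist",P)
r=ray(K,E,[(311,75),(308,188),(311,60),(308,197.5),(289,128),(332,128)],.038);print(r.round(4).tolist());
a=r[0]-r[1];print("rake yaw",np.degrees(np.arctan2(a[1],a[0])),"ctr",(r[0]+r[1])/2,(r[2]+r[3])/2,np.linalg.norm(r[2]-r[3]),np.linalg.norm(r[4]-r[5]))
P=np.load("pics/w_tray.npy");K,E=cam("wrist",P)
pts=np.array([[-131,95,13],[-131,-95,13],[131,-95,30],[131,95,30]])/1e3
uv=np.array([(162,24),(190,223),(437,222),(455,12)])
def W(q,p): 
    c,s=np.cos(q[2]),np.sin(q[2]); return np.c_[q[0]+c*p[:,0]-s*p[:,1],q[1]+s*p[:,0]+c*p[:,1],p[:,2]]
s=least_squares(lambda q:(proj(K,E,W(q,pts))-uv).ravel(),[.541,-.075,np.radians(-77.3)])
print("tray",s.x[:2],np.degrees(s.x[2]),s.fun.round(1))
q=s.x;np.save("tray.npy",q)
im=cv2.imread("pics/w_tray.png")
xs=np.arange(-135,135,.5);ys=np.arange(100,-100,-.5)
X,Y=np.meshgrid(xs,ys);g=np.c_[X.ravel(),Y.ravel(),np.full(X.size,18.)]/1e3
uvm=proj(K,E,W(q,g)).astype(np.float32).reshape(*X.shape,2)
rec=cv2.remap(im,uvm[...,0],uvm[...,1],cv2.INTER_LINEAR)
for y in (-67.5,-36.5,-5.5,25.5,56.5, -56.5,-25.5,5.5,36.5,67.5):
    rec[int((100-y)*2),::6]=(255,0,255)
rec[::6,int((135-45)*2)]=(255,0,0)
cv2.imwrite("pics/rec.png",cv2.resize(rec,None,fx=1.45,fy=1.45,interpolation=cv2.INTER_CUBIC))
```

```text
[[0.5346, 0.2563, 0.038], [0.4301, 0.3084, 0.038], [0.5472, 0.2505, 0.038], [0.4202, 0.313, 0.038], [0.4972, 0.299, 0.038], [0.4784, 0.2582, 0.038]]
rake yaw -26.47069531799462 ctr [0.48236227 0.28237204 0.038     ] [0.48369444 0.28177131 0.038     ] 0.14159651572116205 0.04494414044903869
tray [ 0.54190432 -0.06941743] -75.96375639319159 [-5.8  0.5 -3.9  1.4  3.5  2.4  5.7 -1. ]
```

View pics/rec.png

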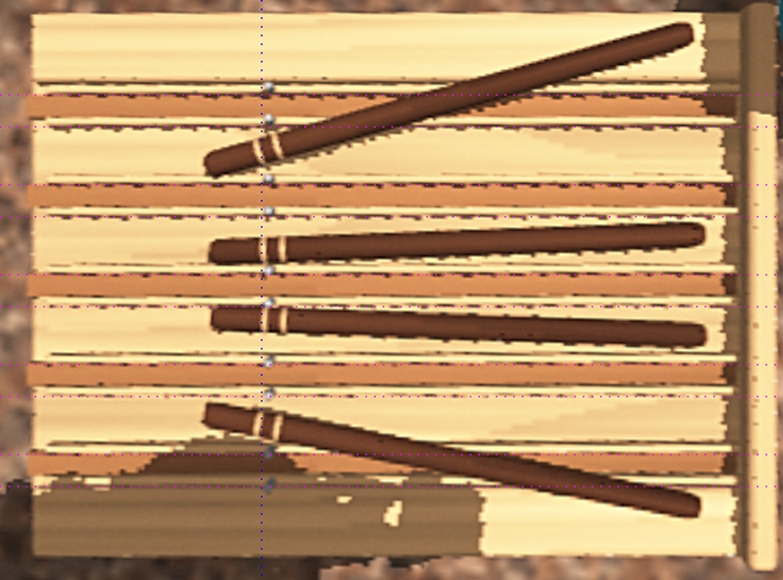

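```bash
cat > fit.py <<'E'
from h import *
def W(q,p): 
    p=np.atleast_2d(p);c,s=np.cos(q[2]),np.sin(q[2]); return np.c_[q[0]+c*p[:,0]-s*p[:,1],q[1]+s*p[:,0]+c*p[:,1],p[:,2]]
def fit(fn,q,xs=np.arange(-116,-52,1.),xs2=None,verbose=1):
    P=np.load(f"pics/{fn}.npy");K,E=cam("wrist",P);im=cv2.imread(f"pics/{fn}.png")
    co=-E[:3,:3].T@E[:3,3]
    for it in range(3):
        cy=-np.sin(q[2])*(co[0]-q[0])+np.cos(q[2])*(co[1]-q[1])
        D=[]
        ys=np.arange(-95,95,.1)
        for x in xs:
            g=np.c_[np.full(ys.size,x),ys,np.full(ys.size,19.)]/1e3
            uv=proj(K,E,W(q,g)).astype(np.float32)
            v=cv2.remap(im,uv[None,:,0].copy(),uv[None,:,1].copy(),cv2.INTER_LINEAR)[0].astype(float)
            h=v[:,1]/(v[:,2]+1)          # green/red: brown low
            lit=v[:,2]>150
            m=(h<.76)&lit
            for yc in (-62,-31,0,31,62):
                w=(np.abs(ys-yc)<8)&m
                if w.sum()<25 or w.sum()>110: continue
                yy=ys[w]; sgn=1 if cy*1e3>yc else -1   # near side
                e=yy.max() if sgn>0 else yy.min()
                D.append((x,yc,e-(yc+4*sgn),w.sum()*.1))
        D=np.array(D)
        if verbose: 
            for yc in (-62,-31,0,31,62):
                d=D[D[:,1]==yc]
                if len(d): print(it,yc,len(d),np.median(d[:,2]).round(2),np.median(d[:,3]).round(2))
        A=np.c_[np.ones(len(D)),D[:,0]]
        s=least_squares(lambda a:A@a-D[:,2],[0,0],loss="soft_l1",f_scale=.5).x
        off=s[0]/1e3; q=q.copy()
        q[0]+=-np.sin(q[2])*off; q[1]+=np.cos(q[2])*off; q[2]+=s[1]
    print("q",q[:2],np.degrees(q[2]),"cy",cy); return q
if __name__=="__main__":
    q=np.load("tray.npy")
    q=fit("w_tray",q,np.r_[np.arange(-116,-75,1.),np.arange(-40,100,2.)])
    P=np.load("pics/w_tray.npy");K,E=cam("wrist",P)
    uv=[(162,24),(190,223)]
    for n,z,u in (("open",.013,uv),("pins",.0275,[(257,52),(266,155),(262,97)]),("bar in top",.03,[(440,14),(428,220)])):
        w=ray(K,E,u,z);print(n,((w[:,:2]-q[:2])@[np.cos(q[2]),np.sin(q[2])]).round(4),((w[:,:2]-q[:2])@[-np.sin(q[2]),np.cos(q[2])]).round(4))
    np.save("tray1.npy",q)
E
python3 fit.py
```

```text
0 -62 80 2.2 6.7
0 -31 111 2.3 7.6
0 0 111 2.2 7.8
0 31 111 -1.0 7.7
0 62 94 -0.9 7.45
1 -62 81 0.8 6.8
1 -31 111 3.8 7.9
1 0 111 3.4 7.9
1 31 111 -2.7 7.8
1 62 94 -2.6 7.4
2 -62 81 3.0 6.8
2 -31 111 3.2 7.9
2 0 111 2.7 7.9
2 31 111 -3.2 7.8
2 62 95 -3.1 7.5
q [ 0.54434503 -0.06880593] -75.83403288083406 cy 0.022487419648961497
open [-0.1256 -0.1269] [ 0.093  -0.0958]
pins [-0.0408 -0.0393 -0.0392] [ 0.0658 -0.0237  0.0286]
bar in top [0.1142 0.1179] [ 0.0904 -0.0928]
```

```bash
python3 - <<'E'
s=open("fit.py").read()
s=s.replace("                if w.sum()<25 or w.sum()>110: continue\n                yy=ys[w];","""                l,n=label(w); 
                if n==0: continue
                sz=np.bincount(l)[1:]; w=l==1+sz.argmax()
                if w.sum()<50 or w.sum()>95: continue
                yy=ys[w];""").replace("from h import *","from h import *\nfrom scipy.ndimage import label").replace("(np.abs(ys-yc)<8)","(np.abs(ys-yc)<10)")
open("fit.py","w").write(s)
E
python3 fit.py
```

```text
0 -62 62 2.2 6.8
0 -31 111 2.2 7.4
0 0 111 1.7 7.4
0 31 111 1.9 7.4
0 62 84 1.8 7.1
1 -62 62 0.3 6.75
1 -31 111 0.3 7.4
1 0 111 -0.3 7.4
1 31 111 -0.0 7.4
1 62 84 -0.1 7.1
2 -62 62 0.3 6.8
2 -31 111 0.3 7.4
2 0 111 -0.3 7.4
2 31 111 -0.0 7.3
2 62 84 -0.1 7.1
q [ 0.54378432 -0.06894743] -75.89942977527897 cy 0.02292356927542802
open [-0.1257 -0.1268] [ 0.0935 -0.0953]
pins [-0.0409 -0.0393 -0.0393] [ 0.0664 -0.0232  0.0292]
bar in top [0.1141 0.118 ] [ 0.0911 -0.092 ]
```

Run:
```python
from h import *
from fit import W
P=np.load("pics/w_rake.npy");K,E=cam("wrist",P);im=cv2.imread("pics/w_rake.png")
q=np.array([.4830,.2821,np.radians(-26.47-90)])
X,Y=np.meshgrid(np.arange(-30,30,.25),np.arange(80,-80,-.25))
def rec(q,z):
    uv=proj(K,E,W(q,np.c_[X.ravel(),Y.ravel(),np.full(X.size,z)]/1e3)).astype(np.float32).reshape(*X.shape,2)
    return cv2.remap(im,uv[...,0],uv[...,1],cv2.INTER_CUBIC)
r=rec(q,38.)
g=r.min(2)
for s in (1,-1):
    m=(g>150)&(abs(Y-62*s)<10)&(abs(X)<10)
    print("screw",s,m.sum(),X[m].mean().round(2),Y[m].mean().round(2))
hsv=cv2.cvtColor(r,cv2.COLOR_BGR2HSV)
m=((hsv[...,1]>120)&(hsv[...,2]>110)).astype(np.uint8)
m=cv2.morphologyEx(m,cv2.MORPH_OPEN,np.ones((9,9)))
c=max(cv2.findContours(m,cv2.RETR_EXTERNAL,cv2.CHAIN_APPROX_NONE)[0],key=cv2.contourArea)
(a,b),wh,an=cv2.minAreaRect(c); print("rect ctr",a*.25-30,80-b*.25,np.array(wh)*.25,an)
v=np.vstack([r,]);cv2.imwrite("pics/rr.png",cv2.drawContours(r.copy(),[c],-1,(255,0,255),1)[::1])
```

```text
screw 1 978 -0.65 59.5
screw -1 614 0.55 -58.92
rect ctr 0.18024444580078125 0.13037109375 [ 47.45520401 141.25602722] 0.19621765613555908
```

View pics/rr.png

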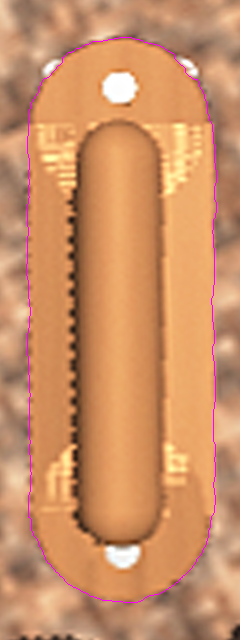

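Run:
```python
from h import *
psi=-26.4; p=np.array([.4831,.2821])
o=[180,0,psi]
robot.move_to([*p,.16],o)
robot.line_to([*p,.062],o,velocity=.08)
print(robot.current_contact_force())
fingers.gripper_to(0.0,80); print(robot.current_finger_gap(),robot.current_gripper_force(),robot.current_contact_force())
robot.line_to([*p,.18],o,velocity=.12); robot.pause(.3)
print("held",robot.current_contact_force(),robot.current_torque())
q=np.load("tray1.npy"); th=q[2]; ex=np.array([np.cos(th),np.sin(th)])
q[:2]+=.0045*ex; np.save("tray2.npy",q)
t=q[:2]-.097*ex
psi=np.degrees(th)+90
robot.move_to([*t,.18],[180,0,psi])
robot.line_to([*t,.122],[180,0,psi],velocity=.1); robot.pause(.3)
print(robot.current_contact_force(),robot.current_tool_pos(),robot.current_eef_rot())
shot("w_over"); cv2.imwrite("pics/side1.png",vision.grab_frame("side")[:,:,::-1])
print(robot.current_time_s())
```

```text
[ 0.46092093 -0.14444822  0.1360457 ]
0.2174774177350015 78.8228291273117 [-0.01509587 -0.56648501  1.31745197]
held [-0.46127871  0.02831724 -2.44223016] [-0.00760529  0.00181293 -0.02712283]
[ 8.78209279e-04 -4.07981666e-01 -2.49000386e+00] [0.52164119 0.020769   0.1225568 ] [ 1.79979035e+02 -6.16694871e-02  1.40933062e+01]
10.5833
```

View pics/w_over.png

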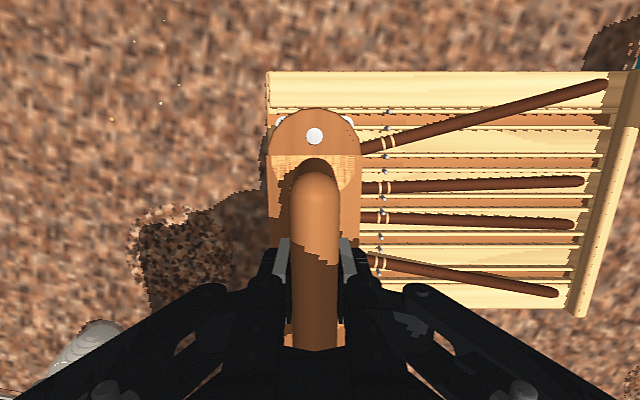

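Run:
```python
from fit import *
P=np.load("pics/w_over.npy");K,E=cam("wrist",P);q=np.load("tray2.npy")
q3=fit("w_over",q,np.arange(-20,90,1.))
im=cv2.imread("pics/w_over.png");m=np.zeros(im.shape[:2],bool);m[120:152,300:330]=im[120:152,300:330].min(2)>150
v,u=np.nonzero(m);print("screw px",u.mean(),v.mean(),m.sum())
z=P[2,3]-.062+.038
col=im[95:125,315].astype(int);print([tuple(c) for c in col])
for px in ((u.mean(),v.mean()),):
    w=ray(K,E,px,z)[0]
    for Q in (q,q3): print("screw in tray",(w[:2]-Q[:2])@[np.cos(Q[2]),np.sin(Q[2])],(w[:2]-Q[:2])@[-np.sin(Q[2]),np.cos(Q[2])])
    print("in tool",(np.linalg.inv(P)@[*w,1])[:3])
# same for pre-grasp view
P0=np.load("pics/w_rake.npy");K0,E0=cam("wrist",P0)
print("open end",[(ray(K,E,px,.013)[0][:2]-q3[:2])@[np.cos(q3[2]),np.sin(q3[2])] for px in ((268,72),)], "pins",[(ray(K,E,px,.0275)[0][:2]-q3[:2])@[np.cos(q3[2]),np.sin(q3[2])] for px in ((387,156),(383,235))])
```

```text
0 -62 26 0.5 5.4
0 -31 110 0.3 6.0
0 0 110 0.4 6.6
0 31 110 0.4 7.3
0 62 64 -0.7 7.0
1 -62 26 0.2 5.5
1 -31 110 -0.0 6.0
1 0 110 0.2 6.7
1 31 110 0.2 7.3
1 62 64 -0.9 7.0
2 -62 26 0.2 5.5
2 -31 110 -0.0 6.0
2 0 110 0.2 6.7
2 31 110 0.2 7.3
2 62 64 -0.9 7.0
q [ 0.5451288  -0.07324951] -75.90051167083936 cy 0.0727131540220385
screw px 314.0 135.60444444444445 225
[(np.int64(171), np.int64(230), np.int64(252)), (np.int64(172), np.int64(233), np.int64(253)), (np.int64(174), np.int64(235), np.int64(253)), (np.int64(182), np.int64(238), np.int64(254)), (np.int64(177), np.int64(237), np.int64(253)), (np.int64(174), np.int64(235), np.int64(253)), (np.int64(173), np.int64(233), np.int64(253)), (np.int64(173), np.int64(234), np.int64(253)), (np.int64(176), np.int64(235), np.int64(253)), (np.int64(179), np.int64(238), np.int64(255)), (np.int64(162), np.int64(229), np.int64(255)), (np.int64(140), np.int64(202), np.int64(251)), (np.int64(46), np.int64(67), np.int64(101)), (np.int64(32), np.int64(54), np.int64(89)), (np.int64(87), np.int64(140), np.int64(211)), (np.int64(83), np.int64(135), np.int
[... 242 characters left out ...]
p.int64(85), np.int64(136), np.int64(204)), (np.int64(82), np.int64(134), np.int64(204)), (np.int64(87), np.int64(139), np.int64(205)), (np.int64(84), np.int64(133), np.int64(204)), (np.int64(86), np.int64(138), np.int64(206)), (np.int64(84), np.int64(134), np.int64(206)), (np.int64(82), np.int64(133), np.int64(205)), (np.int64(83), np.int64(135), np.int64(206)), (np.int64(82), np.int64(133), np.int64(205))]
screw in tray -0.09693821480440033 0.058409054637081265
screw in tray -0.09693931302731054 0.058151349461865634
in tool [ 5.80020026e-02 -4.65199099e-05  2.40624281e-02]
open end [np.float64(-0.1288467350837371)] pins [np.float64(-0.045630332249639714), np.float64(-0.044706374869846584)]
```

Run:
```python
from fit import *
P=np.load("pics/w_over.npy");K,E=cam("wrist",P)
z=P[2,3]-.062+.038
for v in (107,108.5): print((np.linalg.inv(P)@[*ray(K,E,(314,v),z)[0],1])[:3])
w=ray(K,E,[(268.5,150),(361,150)],z);print("head width",np.linalg.norm(w[0]-w[1]))
P=np.load("pics/w_rake.npy");K,E=cam("wrist",P);im=cv2.imread("pics/w_rake.png")
for v in range(52,66): print(v,im[v,311])
for v in range(180,205): print(v,im[v,308],end=' ')
q=np.array([.4831,.2821,np.radians(-26.4-90)])
for y in (71,59.5,-59.5,-71): print(y,proj(K,E,W(q,np.array([0,y,38.])/1e3)))
```

```text
[ 7.08713866e-02 -5.52635928e-05  2.40762767e-02]
[ 7.02122744e-02 -5.48157805e-05  2.40755675e-02]
head width 0.04380125729558635
52 [132 166 209]
53 [123 156 207]
54 [117 152 207]
55 [119 152 209]
56 [121 157 209]
57 [128 164 210]
58 [136 172 219]
59 [131 166 210]
60 [120 151 195]
61 [ 67  95 137]
62 [ 93 155 234]
63 [ 98 158 231]
64 [102 161 230]
65 [ 97 157 229]
180 [ 94 151 226] 181 [ 91 146 217] 182 [ 88 139 208] 183 [ 80 129 197] 184 [ 68 114 177] 185 [ 38  76 133] 186 [138 156 170] 187 [253 254 253] 188 [240 242 244] 189 [245 245 242] 190 [255 252 245] 191 [ 75 136 216] 192 [ 87 145 219] 193 [ 91 147 217] 194 [ 90 144 216] 195 [ 93 147 221] 196 [ 93 150 223] 197 [ 77 131 201] 198 [ 95 124 173] 199 [ 91 122 172] 200 [ 96 128 180] 201 [100 134 185] 202 [103 136 184] 203 [ 95 124 169] 204 [ 89 111 150] 71 [[310.84675064  60.54927364]]
59.5 [[310.5358471   73.00685617]]
-59.5 [[307.65888929 188.283571  ]]
-71 [[307.40999382 198.25655439]]
```

```bash
cat > ctl.py <<'E'
from fit import *
q=np.load("tray2.npy"); th=q[2]; ex=np.array([np.cos(th),np.sin(th)]); ey=np.array([-ex[1],ex[0]])
o=[180,0,np.degrees(th)+90]
def xyz(x,y,z): return [*(q[:2]+x*ex+y*ey),z]
def loc():
    p=np.array(robot.current_tool_pos()); d=p[:2]-q[:2]; return np.array([d@ex,d@ey,p[2]])
F0=np.array([0,-.3,-2.47])
def frc():
    f=np.array(robot.current_contact_force())-F0; return np.array([f[:2]@ex,f[:2]@ey,f[2]])
def rep(*a): print(*a,(loc()*1e3).round(2),frc().round(2),round(robot.current_time_s(),1))
E
python3 - <<'E'
from ctl import *
robot.line_to(xyz(-.097,0,.088),o,velocity=.1); robot.pause(.2); rep("hi")
f=frc()
h=robot.line_to(xyz(-.097,0,.072),o,velocity=.015,f_stop=3); rep(h)
robot.pause(.2); rep("settled")
x,y,z=loc()
for s in (1,-1):
    h=robot.line_to(xyz(-.097,y+.003*s,z),o,velocity=.015,f_stop=4); rep("wig",s,h)
    robot.line_to(xyz(-.097,y,z),o,velocity=.03); rep("back")
E
```

```text
hi [-96.97   0.71  88.78] [-0.2   0.56  0.87] 11.3
True [-9.695e+01 -9.000e-02  7.818e+01] [ 0.04 -0.3   7.16] 12.0
settled [-96.96  -0.13  78.13] [-0.29  0.27  8.54] 12.2
wig 1 True [-9.698e+01  7.000e-02  7.820e+01] [-0.59 -0.33  7.49] 12.4
back [-9.695e+01 -6.000e-02  7.823e+01] [-0.71 -0.28  5.38] 12.7
wig -1 True [-96.99  -1.42  78.36] [-0.37  1.14  4.11] 12.9
back [-97.02  -1.03  78.17] [ 0.77 -2.04  7.96] 13.2
```

Run:
```python
from ctl import *
x,y,z=loc()
zc=.0778
for zc in (.0778,.0774):
    robot.line_to(xyz(-.097,0,zc),o,velocity=.02); robot.pause(.15); rep("zc",zc)
for yc in (.001,.002,0,-.001,-.002,-.001,0):
    robot.line_to(xyz(-.097,yc,zc),o,velocity=.02); robot.pause(.1); rep("yc",yc)
```

```text
zc 0.0778 [-97.01  -0.99  78.14] [ 0.75 -4.03  9.14] 13.6
zc 0.0774 [-97.02  -0.99  78.08] [-0.27 -3.65 12.94] 14.0
yc 0.001 [-97.    -0.82  78.08] [ 0.18 -5.27 13.81] 14.3
yc 0.002 [-96.97  -0.75  78.05] [-0.38 -7.59 15.65] 14.7
yc 0 [-96.98  -0.98  78.09] [-0.07 -4.29 12.72] 15.0
yc -0.001 [-97.    -1.06  78.13] [-0.78 -1.33  9.95] 15.4
yc -0.002 [-96.97  -1.19  78.17] [-1.13  0.98  8.07] 15.7
yc -0.001 [-97.01  -1.07  78.13] [-0.9  -1.41 10.11] 16.1
yc 0 [-96.99  -0.95  78.11] [-0.38 -3.8  11.97] 16.4
```

Run:
```python
from ctl import *
for zc in (.0784,.0787):
    robot.line_to(xyz(-.097,-.001,zc),o,velocity=.02); robot.pause(.15); rep("zc",zc)
    if frc()[2]<3: break
for yc in (0,.001,.002,0,-.001,-.002,-.003,-.004,-.0015):
    robot.line_to(xyz(-.097,yc,zc),o,velocity=.02); robot.pause(.05); rep("yc",yc)
```

```text
zc 0.0784 [-97.    -1.17  78.3 ] [-0.16 -1.04  5.39] 16.8
zc 0.0787 [-97.05  -1.2   78.38] [-0.77 -0.15  1.01] 17.2
yc 0 [-97.01  -0.85  78.4 ] [-0.19 -1.85  1.88] 17.5
yc 0.001 [-96.98   1.36  78.53] [-0.38  0.82  0.36] 17.8
yc 0.002 [-96.99   1.67  78.53] [-0.15 -1.29  0.04] 18.1
yc 0 [-97.01   0.36  78.81] [-1.29 -0.01  0.74] 18.4
yc -0.001 [-96.99  -0.97  78.71] [-0.05 -0.52  0.47] 18.7
yc -0.002 [-97.02  -1.49  78.96] [-1.13  1.4  -0.81] 19.0
yc -0.003 [-97.02  -1.91  79.17] [-0.01  2.98  0.53] 19.3
yc -0.004 [-97.03  -2.29  79.37] [-0.12  4.73  0.79] 19.6
yc -0.0015 [-97.    -1.52  78.66] [0.17 3.36 1.81] 20.0
```

```bash
cat > comb.py <<'E'
from ctl import *
import sys,json
def comb(x,zc,yc,xend,step,ft=4.5,slope=0.,fxs=-7):
    """slope: floor dz per m of travel (negative: falling)"""
    hist=[]
    while x<xend-1e-6:
        dx=min(step,xend-x); x+=dx; zc+=slope*dx
        h=robot.line_to(xyz(x,yc,zc),o,velocity=.025,f_stop=9)
        f=frc();l=loc();n=0
        while (f[2]<2.5 or f[2]>7) and n<4:
            zc+=np.clip((f[2]-ft)*.07e-3,-.4e-3,.4e-3); robot.line_to(xyz(x,yc,zc),o,velocity=.01); f=frc();l=loc();n+=1
        if n==0: zc+=(f[2]-ft)*.04e-3
        hist.append((l[0],l[2]+f[2]*0))
        if len(hist)>=4:
            a=np.array(hist[-4:]); slope=np.clip(np.polyfit(a[:,0],a[:,1],1)[0],-.2,.02)
        yc+=np.clip(f[1]*.03e-3,-.1e-3,.1e-3)
        print(h,n,(l*1e3).round(2),f.round(1),"zc %.2f yc %.2f sl %.3f"%(zc*1e3,yc*1e3,slope),round(robot.current_time_s(),1))
        if f[0]<fxs: print("STOP fx");break
    json.dump([x,zc,yc,float(slope)],open("st.json","w"))
E
python3 - <<'E'
from comb import *
robot.line_to(xyz(-.097,-.0002,.0787),o,velocity=.02); rep()
robot.line_to(xyz(-.097,-.0002,.0785),o,velocity=.02); rep()
comb(-.097,.0785,-.0002,-.061,.003,slope=-.05)
E
```

```text
[-96.97  -1.15  78.37] [0.11 1.57 2.21] 20.2
[-96.98  -1.1   78.31] [-0.47 -1.06  4.07] 20.5
False 0 [-94.57  -0.68  78.19] [-1.7 -1.2  3. ] zc 78.29 yc -0.24 sl -0.050 20.7
False 0 [-91.04  -0.22  78.08] [-3.   0.2  3.8] zc 78.11 yc -0.23 sl -0.050 21.0
False 0 [-8.750e+01 -2.000e-02  7.801e+01] [-2.5  0.1  3.9] zc 77.94 yc -0.23 sl -0.050 21.3
False 0 [-84.59   0.    77.93] [-2.4 -0.3  4.3] zc 77.78 yc -0.23 sl -0.026 21.5
False 0 [-8.162e+01 -7.000e-02  7.781e+01] [-2.7  0.8  4.6] zc 77.71 yc -0.21 sl -0.028 21.8
False 0 [-78.77  -0.12  77.71] [-3.4  0.6  5.3] zc 77.66 yc -0.19 sl -0.036 22.1
False 0 [-75.76  -0.14  77.6 ] [-2.7 -0.4  4.9] zc 77.57 yc -0.21 sl -0.037 22.3
False 0 [-72.73  -0.14  77.52] [-3.7 -0.2  4.9] zc 77.47 yc -0.21 sl -0.033 22.6
False 0 [-69.67  -0.18  77.4 ] [-2.8  0.3  5.5] zc 77.41 yc -0.21 sl -0.033 22.9
False 0 [-66.54  -0.2   77.3 ] [-3.4  0.   5.2] zc 77.34 yc -0.21 sl -0.033 23.1
False 0 [-63.5   -0.25  77.23] [-2.4 -0.5  5.3] zc 77.27 yc -0.22 sl -0.031 23.4
False 0 [-60.46  -0.28  77.14] [-2.2 -0.2  5.4] zc 77.22 yc -0.23 sl -0.028 23.7
```

Beautifully steady. Continuing to the bar.

Run:
```python
from comb import *
x,zc,yc,s=json.load(open("st.json"))
comb(x,zc,yc,.085,.004,ft=4.3,slope=s,fxs=-11)
```

```text
False 0 [-56.32  -0.32  77.03] [-1.7 -0.8  4. ] zc 77.09 yc -0.25 sl -0.028 24.0
False 0 [-52.36  -0.32  76.94] [-2.  -0.1  3.6] zc 76.95 yc -0.25 sl -0.028 24.3
False 0 [-48.46  -0.29  76.82] [-2.6 -0.1  4.2] zc 76.84 yc -0.26 sl -0.028 24.6
False 0 [-44.39  -0.32  76.68] [-2.5 -0.7  4.1] zc 76.71 yc -0.28 sl -0.030 24.9
False 0 [-40.43  -0.3   76.58] [-1.7  0.6  3.9] zc 76.58 yc -0.26 sl -0.031 25.2
False 0 [-36.51  -0.26  76.45] [-2.9  1.3  4.8] zc 76.48 yc -0.22 sl -0.031 25.5
False 0 [-32.42  -0.24  76.33] [-1.9  1.8  5.2] zc 76.39 yc -0.17 sl -0.029 25.8
False 0 [-28.32  -0.22  76.25] [-1.8  0.7  3.4] zc 76.23 yc -0.15 sl -0.027 26.1
False 0 [-24.43  -0.19  76.11] [-1.  -0.1  3.8] zc 76.10 yc -0.15 sl -0.027 26.4
False 0 [-20.38  -0.18  75.98] [-2.7  0.2  3.4] zc 75.96 yc -0.14 sl -0.030 26.8
False 0 [-16.65  -0.11  75.87] [-2.1  0.1  4.6] zc 75.86 yc -0.14 sl -0.033 27.1
False 0 [-1.240e+01 -6.000e-02  7.583e+01] [-2.6  0.8  5.1] zc 75.76 yc -0.12 sl -0.024 27.4
False 0 [-9.080e+00  4.000e-02  7.579e+01] [-4.3  0.4  6.5] zc 75.75 yc -0.11 sl -0.016 27.7
False 0 [-4.810e+00  3.
[... 1252 characters left out ...]
.55] [-3.7  0.2  6. ] zc 75.66 yc -0.01 sl -0.003 33.1
False 0 [59.82 -0.18 75.54] [-2.2  0.4  4.6] zc 75.66 yc -0.00 sl -0.002 33.4
False 0 [63.76 -0.19 75.55] [-1.9  0.   4.2] zc 75.65 yc -0.00 sl -0.002 33.7
False 0 [67.75 -0.17 75.55] [-2.2 -0.5  4.6] zc 75.65 yc -0.02 sl 0.000 34.0
False 0 [71.83 -0.19 75.57] [-1.6  0.2  3.6] zc 75.62 yc -0.01 sl 0.002 34.3
False 0 [75.72 -0.13 75.57] [-2.3 -0.2  3.1] zc 75.58 yc -0.01 sl 0.001 34.6
False 0 [79.67 -0.13 75.54] [-1.1  0.6  3.8] zc 75.57 yc 0.00 sl -0.001 35.0
False 1 [ 8.362e+01 -5.000e-02  7.554e+01] [-1.3 -0.1  3.5] zc 75.44 yc 0.00 sl -0.003 35.5
False 0 [8.467e+01 3.000e-02 7.548e+01] [-2.6 -0.3  3.5] zc 75.40 yc -0.01 sl -0.008 35.8
```

Run:
```python
from comb import *
x,zc,yc,s=json.load(open("st.json"))
comb(x,zc,yc,.103,.002,ft=4.3,slope=0,fxs=-6.5)
shot("w_bar");cv2.imwrite("pics/top2.png",vision.grab_frame("top")[:,:,::-1])
```

```text
False 0 [86.55  0.18 75.48] [-2.9  0.2  4.2] zc 75.39 yc -0.00 sl 0.000 36.0
False 0 [89.11  0.22 75.46] [-3.1  0.4  4.7] zc 75.41 yc 0.01 sl 0.000 36.3
False 0 [91.49  0.12 75.47] [-2.9  0.8  4.2] zc 75.41 yc 0.03 sl 0.000 36.5
False 0 [9.338e+01 6.000e-02 7.546e+01] [-2.1  0.5  5.7] zc 75.46 yc 0.05 sl -0.002 36.8
False 0 [95.44 -0.   75.45] [-2.8 -0.4  3.8] zc 75.44 yc 0.03 sl -0.001 37.0
False 0 [9.653e+01 4.000e-02 7.544e+01] [-4.2 -0.1  4.3] zc 75.44 yc 0.03 sl -0.006 37.3
False 0 [96.69  0.1  75.45] [-7.  -0.3  6.6] zc 75.52 yc 0.02 sl -0.005 37.5
STOP fx
```

View pics/w_bar.png

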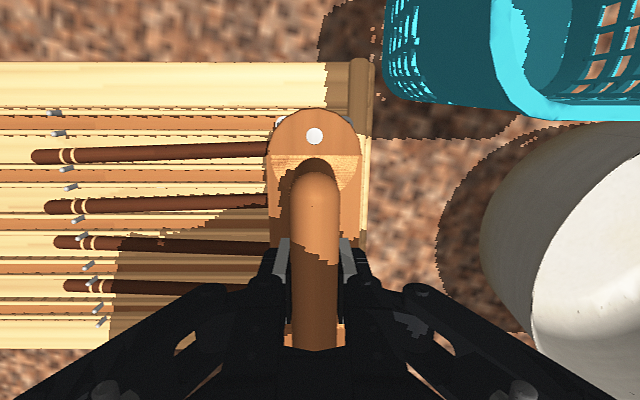

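Run:
```python
from ctl import *
robot.line_to(xyz(.0955,0,.0757),o,velocity=.02); rep()
robot.line_to(xyz(.0955,0,.17),o,velocity=.1)
robot.line_to(xyz(-.12,0,.17),o,velocity=.2); robot.pause(.2)
im,P=shot("w_after"); rep()
K,E=cam("wrist",P);q=np.load("tray2.npy");im=cv2.imread("pics/w_after.png")
X,Y=np.meshgrid(np.arange(-80,125,.25),np.arange(80,-80,-.25))
uv=proj(K,E,W(q,np.c_[X.ravel(),Y.ravel(),np.full(X.size,19.)]/1e3)).astype(np.float32).reshape(*X.shape,2)
cv2.imwrite("pics/rec2.png",cv2.resize(cv2.remap(im,uv[...,0],uv[...,1],cv2.INTER_LINEAR),(768,600)))
```

```text
[ 9.632e+01 -3.000e-02  7.554e+01] [-1.76  1.92  1.44] 37.9
[-1.1897e+02 -3.0000e-02  1.6987e+02] [-0.12 -0.7   0.73] 40.5
```

View pics/rec2.png

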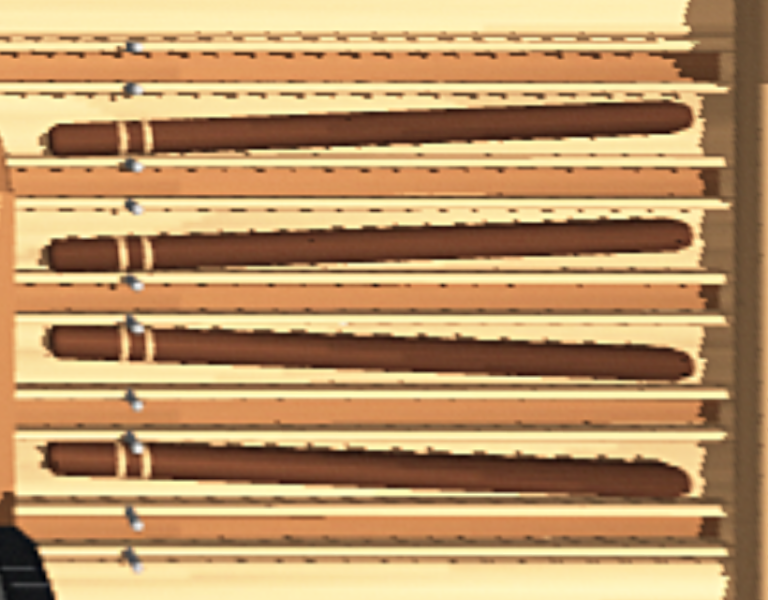

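The rectified view shows all four sticks down between the ribs, each in its own flute. Now I'll set the rake down left of the tray's open end.

Run:
```python
from ctl import *
robot.line_to(xyz(-.205,0,.17),o,velocity=.2)
robot.line_to(xyz(-.205,0,.075),o,velocity=.12); robot.pause(.2); rep()
h=robot.line_to(xyz(-.205,0,.057),o,velocity=.015,f_stop=2.5); rep(h)
x,y,z=loc()
fingers.gripper_to(.6,20); rep("open"); print(robot.current_finger_gap())
robot.line_to(xyz(-.205,y,.2),o,velocity=.12)
p=xyz(-.205,0,.25); e=[np.cos(np.radians(o[2])),np.sin(np.radians(o[2])),0]
robot.line_to(list(np.array(p)-.05*np.array(e)),o,velocity=.2); robot.pause(.2)
shot("w_end"); rep()
```

```text
[-205.05    0.72   75.86] [-0.56  0.2  -0.25] 42.2
True [-2.0498e+02 -1.0000e-01  6.2190e+01] [-0.16 -0.76  6.76] 43.1
open [-204.63   -1.75   60.75] [-0.25 -0.82  2.69] 43.5
0.5973756467088668
[-204.95  -50.03  248.9 ] [-1.27  0.33  3.35] 45.5
```

View pics/w_end.png

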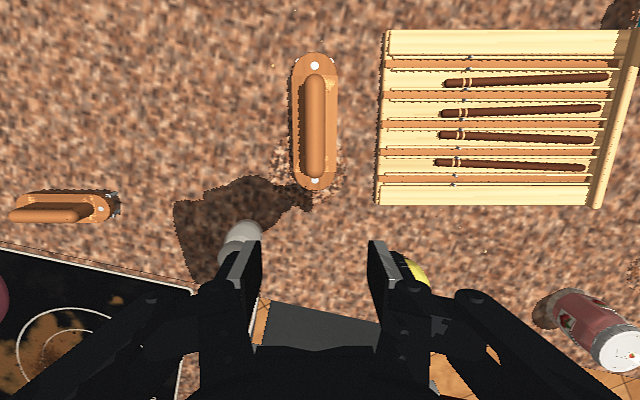

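The rake stands at (315,120) beside the tray, and the four sticks lie straight in their flutes.

```bash
python3 -c "
from station import workorder;print(workorder.close_job())"
```

```text
the job is handed in; nothing more can be done
None
```

The job is handed in: all four chopsticks were combed into flutes of their own in one draw to the stop bar, and the rake stands on its teeth left of the tray; while feeling for the slots at the open end the press briefly reached about 15 N, and it stayed under 7 N during the draw itself.

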